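# Vent the rice cooker and hold its stuck lid ajar

### The job

Open the steam vent of the rice cooker first: turn the dial on its lid until the pointer stands at the one long, broad bar of the scale. Then pull the lid free from its sticky gasket by the grip at its front and hold it slightly open, the front edge about 40 mm above the rim, without ever letting it fly wide open (front edge above about 90 mm). Finish while still holding the lid there; leave the dial at its mark and the things standing around where they are.

Things in the scene. Friction and masses are not known exactly. Their poses are not given: they have to be found in the camera images.
- cooker: The rice cooker: a round steel pot, diameter 230 mm, rim 140 mm above the work surface, on rubber feet; it does not move. Origin: centre of its underside. Its x axis points from the lid's front grip to the hinge (away from the robot), y to the left, z up.
- lid: White round lid of the cooker, diameter 236 mm, 22 mm thick (flat top 162 mm above the work surface when shut), hinged at the back. With dial and grip it weighs about 0.45 kg (0.35 to 0.6). Origin: on the hinge axis, midway; axes as the cooker's when shut.
- lid_open (a joint): Opening angle of the lid (rad), 0 shut. The front edge rises 236 mm x sin(angle): 0.17 rad is 40 mm. The gasket holds the lid: the upward pull needed at the grip peaks at 15 to 20 N in the first 5 mm of lift, is gone at 8 mm, then the gasket pushes up (to 12 N) until 15 mm; beyond, the lid only weighs 2 to 3.5 N there. Let go, it falls back and rests on the gasket at about 0.075 rad.
- lid_hinge (a point): Point on the hinge axis (which runs along the cooker's y), 118 mm behind the cooker's centre and 140 mm above the work surface.
- lid_handle (a point): Top centre of the lid's grip: an upright grey fin near the lid's front edge, 14 mm thick (along the cooker's y), 46 mm long (along the cooker's x), 38 mm tall above the lid's top. This point is 203 mm in front of the hinge axis and 60 mm above it when shut.
- dial_angle (a joint): Angle of the vent dial's pointer (rad), growing clockwise seen from above; 0 when the pointer points to the lid's front (towards the fin). The long bar stands at 1.10, to the left of the front. Short ticks every 0.3 rad from -0.7 to 2.0, end stops at -0.8 and 2.2. The dial turns stiffly (about 0.05 N m) and stays where it is left.
- dial_grip (a point): Top centre of the vent dial, on its axis (upright when the lid is shut), 100 mm behind the fin. The dial is a grey disc of diameter 52 mm and 6 mm thick on the lid's top, with an upright grip bar across it, 12 mm thick, 46 mm long, rising to 36 mm above the lid's top; a small nose on the disc's edge and a line on the bar show the pointer end. This point's x axis lies along the bar, away from the pointer; z up.
- vent_mark (a point): Middle of the long broad bar (20 by 6 mm, radial) of the scale raised on the lid round the dial, 46 mm from the dial's axis.
- caddy: Bystander: grey square utensil caddy, 90 by 90 mm, 110 mm tall, two spoons standing in it up to about 205 mm. Origin: centre of its underside.
- jar: Bystander: glass jar with twist cap, diameter 66 mm, 110 mm tall. Origin: centre of its underside.
- saucer: Bystander: white saucer, diameter 140 mm, 20 mm tall. Origin: centre of its underside.
- egg_ring: Bystander: yellow egg ring, diameter 92 mm, 16 mm tall. Origin: centre of its underside.

How it is judged (in metres and radians):
On the way, in this order (a step that is already met when the one before it is completed fails the run):
1. the dial's pointer stands at the long bar (within 0.14 rad) while the lid is still shut (value of joint dial_angle between 0.96 and 1.24 rad and value of joint lid_open below 0.02 rad), for 0.3 s.
2. the lid is pulled clear of the gasket, higher than where it would rest by itself, with the fingers on it (value of joint lid_open above 0.09 rad and contact force between the fingers and lid above 0.5 N), for 0.2 s.
At the end, for the whole second after the job is handed in: The fingers hold the lid still, 0.10 to 0.26 rad open (front edge about 24 to 60 mm up), and the dial's pointer is within 0.14 rad of the long bar (value of joint lid_open between 0.1 and 0.26 rad and velocity of joint lid_open between -0.1 and 0.1 rad/s and contact force between the fingers and lid above 0.5 N and value of joint dial_angle between 0.96 and 1.24 rad); the arm keeps its last pose, push and grip.
It fails at once if the lid flies open past 0.40 rad (front edge about 92 mm up) (value of joint lid_open above 0.4 rad).
It fails at once if a bystander is moved by more than 30 mm (distance of any of caddy, jar, saucer, egg_ring from where it was at the start of the episode above 0.03 m).
It also fails if it takes over 42 s, if anything falls off the work surface, if the arm or the gripper's body presses on something with over 40 N, if the wrist force passes 120 N, or if a joint passes its speed limit or range.

### The arm

A 6-joint arm with a two-finger parallel gripper is mounted at the origin on the work surface. World frame = base frame: x ahead of the robot, y to its left, z up, the work surface at z = 0. Lengths are in m, angles in degrees, forces in N, time in s.
With the tool pointing down it reaches from about 0.25 to 0.725 m from the base axis. Payload 9.7 kg.
Tool frame: the origin (TCP) lies at the very end of the fingers, on their centre line; the grasp point (between the pads) lies 19 mm behind it; z points along the fingers, y is the line along which they close (so a half turn about z gives the same grasp; the last joint's range is limited). The gripper opens to 85 mm and grips with 20 to 120 N. Pads are 22 mm wide; open, the fingers measure 114 mm over their backs; the gripper's body (76 mm by 85 mm) begins 54 mm behind the grasp point. The pads swing forward as they close: fully open they stand 13 mm farther back than shut.
Start: joints at [77.349, 4.979, 10.078, 95.1, 0, 90], TCP at [0.12, 0.537, 0.231] pointing down, gripper open.
Joint ranges: [-179.16, 179.16], [-48.56, 103.87], [-65.8, 70.77], [-126.05, 130.52], [-82.76, 87.17], [-180, 180]. Speed limits (degrees/s): [127.2, 127.2, 147.25, 180, 180, 180].

### API

Orientations are given as [roll, pitch, yaw] about the fixed x, y, z axes, in that order (R = Rz(yaw) Ry(pitch) Rx(roll)).
In Python, from workcell import telemetry, optics, workorder gives the robot as it stands.
- The arm moves only by the shell command python3 -m handwheel 'ROWS' [FORCE]. ROWS is JSON, a list of rows, each an object of numbers: "tx", "ty", "tz": the shift along the tool's x, y, z in m; "ax", "ay", "az": the turn, a rotation vector about the tool's x, y, z in degrees; "jaw": the gripper command: -1 is shut, 1 is fully open, values between are in proportion. A call has exactly 10 rows; each row shifts and turns the commanded pose from where the row before left it, along the tool's axes as they then stand; what a row does not reach is not made up. A row lasts 1/8 s, in which the tool goes at most 62.5 mm and 10.7 degrees, less where a joint would pass 70% of its speed; a pose out of reach is approached as far as the arm can. A call is refused whole if a number of a shift passes 0.0625 or a number of a turn 10.7, either way. A call with a gripper value outside its range is refused whole. The fingers move at their own pace and stop on an object; FORCE is the grip in N (left out, the last holds). Time passes only in rows, so rows that do not move let the fingers close, or fill a call up. It gives the time, the measured TCP pose, the force, the opening and the grip force at its end, in the units of the state.
- telemetry.get_obs(): the state, without advancing time (a new reading comes with each control period).
- optics.camera(name): name is "scene" or "side" or "wrist"; returns a dict with "color" (480x640x3 uint8, red, green, blue), "K" (3x3 intrinsics, pixels), "extrinsics" (4x4, takes a point from camera to world coordinates); the wrist camera has in their place "mount" (4x4, takes a point from camera to tool coordinates, whose origin is the TCP and whose axes are the flange's). Camera axes: x right, y down, z forward; pixel columns grow to the right and rows downward; lengths in m; the calibration is good to about 2 mm. A picture is of the moment at which its call begins: read the wrist's pose just before it. There is no depth.
- workorder.job_done(): hands the job in; it is judged then, once.
The state is a dict: "time": time; "q": joint angles; "qd": joint speeds; "joint_efforts": joint torques, N m; "ee_pos": TCP position; "tcp_rot": TCP orientation; "wrist_force": force on the tool from outside, world axes, zero at the start; "torque": the same for the moment, N m; "opening": finger opening in m; "grasp_force": force on a finger pad.
Only numpy, scipy, OpenCV 4.12 (cv2) and the standard library are available. Lean on these libraries where they do the work, as an engineer would, in place of code of your own. Each camera call takes 0.05 s, during which the arm holds its last target. There are 200 camera calls.

## Working session

There is one attempt and no reset: what is moved stays moved. The work goes in short steps, Python scripts to look and compute and a shell command to move; the robot and the scene stay as the last step left them, time stands still between calls to the robot, and variables do not carry over. Pictures are saved under pics/ and viewed, at most 10 in all, crops included, and the job is handed in when it is done.

```bash
mkdir -p pics; ls; python3 - <<'E'
from workcell import telemetry, optics
import cv2
o=telemetry.get_obs();print(o)
for n in("scene","side"):
    c=optics.camera(n);cv2.imwrite(f"pics/{n}0.png",c["color"][:,:,::-1]);print(n,c["K"].tolist(),c["extrinsics"].round(4).tolist())
c=optics.camera("wrist");print(c["mount"].tolist(),c["K"].tolist())
E
```

```text
pics
{'time': 0.0, 'q': array([7.73496811e+01, 5.01179600e+00, 1.00355354e+01, 9.50988554e+01,
       1.45723099e-03, 9.00030381e+01]), 'qd': array([-0.05637831,  0.03956434,  0.02657437, -0.06940974, -0.06409965,
       -0.01609414]), 'joint_efforts': array([-5.16276668e-04, -5.20393324e+01,  4.64797032e+01,  1.64178171e-02,
       -1.26597979e-04, -5.59963979e-06]), 'ee_pos': array([0.12039559, 0.53643877, 0.23058607]), 'tcp_rot': array([-1.79924884e+02, -1.45324676e-03,  1.67346641e+02]), 'wrist_force': array([-0.09838228,  0.87589641,  0.23856466]), 'torque': array([ 0.00640898, -0.00360278, -0.02276871]), 'grasp_force': 0.0, 'opening': 0.08542876211921967}
scene [[482.32110819335037, 0.0, 312.3643413972036], [0.0, 482.32110819335037, 239.96533261991877], [0.0, 0.0, 1.0]] [[0.0078, 0.7824, -0.6227, 1.1771], [1.0, -0.0073, 0.0034, 0.048], [-0.0019, -0.6227, -0.7824, 0.9015], [0.0, 0.0, 0.0, 1.0]]
side [[452.69008678639625, 0.0, 315.7799499705359], [0.0, 452.69008678639625, 245.0674446729981], [0.0, 0.0, 1.0]] [[-0.9803, -0.1455, 0.1337, 0.4428], [-0.1975, 0.7419, -0.6408, 0.5531], [-0.006, -0.6546, -0.756, 0.785], [0.0, 0.0, 0.0, 1.0]]
[[0.0001247797104905691, -0.9571080850946998, -0.28973107854764335, 0.07381808458159426], [0.9999997012167202, -0.00010160442545756309, 0.0007663178262006412, 0.00039822015978518976], [-0.0007628869469819036, -0.289731087601758, 0.9571077864486363, -0.142111878294683], [0.0, 0.0, 0.0, 1.0]] [[335.3717313739512, 0.0, 319.26086243771], [0.0, 335.3717313739512, 244.9985984311162], [0.0, 0.0, 1.0]]
```

View pics/scene0.png

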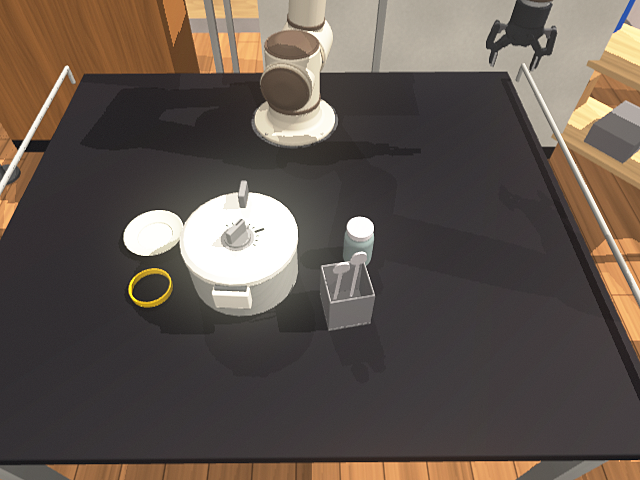

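View pics/side0.png

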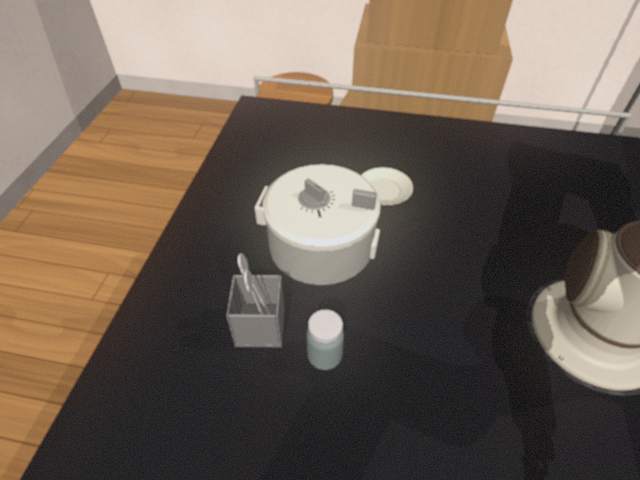

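The scene view shows the fin near (244,186), the dial grip near (236,228) and the long bar at about (258,231). In the side view the fin is at about (364,195) and the dial at (316,188). I'll enlarge both for detail.

```bash
python3 - <<'E'
import cv2,numpy as np
a=cv2.imread("pics/scene0.png")[175:275,175:305];b=cv2.imread("pics/side0.png")[155:255,260:390]
cv2.imwrite("pics/z.png",np.vstack([cv2.resize(i,None,fx=3*1,fy=3,interpolation=3) for i in(a,b)]))
E
```

```text
(no output)
```

View pics/z.png

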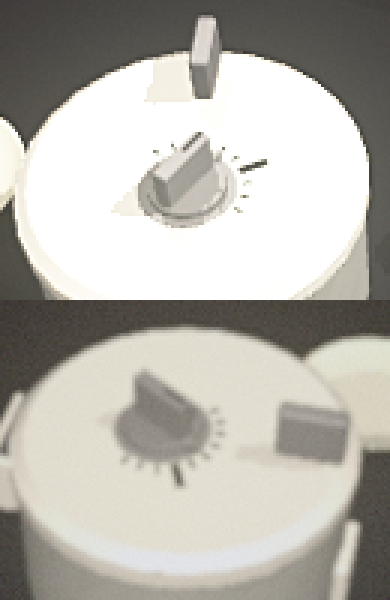

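```bash
cat >h.py <<'E'
import numpy as np
from workcell import telemetry, optics
from scipy.spatial.transform import Rotation as Ro
def ray(K,T,uv,z):
    d=T[:3,:3]@np.linalg.solve(K,[*uv,1.]);o=T[:3,3];return o+d*(z-o[2])/d[2]
def wristT(c,o):
    M=np.eye(4);M[:3,:3]=Ro.from_euler('xyz',o["tcp_rot"],degrees=True).as_matrix();M[:3,3]=o["ee_pos"];return M@c["mount"]
E
python3 - <<'E'
from h import *
P={"scene":dict(fin=(243,185.7),dial=(235.7,227.7),mark=(259.7,230),ptr=(241,220.5),tail=(230,235)),
"side":dict(fin=(365.3,191),dial=(316,185.7),mark=(319.7,214.3),ptr=(325.5,191),tail=(307,179.5))}
Z=dict(fin=.2,dial=.198,mark=.163,ptr=.198,tail=.198)
for n in P:
    c=optics.camera(n)
    for k,v in P[n].items(): print(n,k,ray(c["K"],c["extrinsics"],v,Z[k]).round(4))
E
```

```text
scene fin [ 0.4758 -0.0895  0.2   ]
scene dial [ 0.586  -0.0947  0.198 ]
scene mark [ 0.563  -0.0534  0.163 ]
scene ptr [ 0.568  -0.0861  0.198 ]
scene tail [ 0.6038 -0.1037  0.198 ]
side fin [ 0.4807 -0.0945  0.2   ]
side dial [ 0.5763 -0.0935  0.198 ]
side mark [ 0.561  -0.0527  0.163 ]
side ptr [ 0.5554 -0.0822  0.198 ]
side tail [ 0.5972 -0.108   0.198 ]
```

```bash
python3 -m handwheel '[{"tx":-0.042,"ty":-0.037,"tz":-0.01},{"tx":-0.042,"ty":-0.037,"tz":-0.01},{"tx":-0.042,"ty":-0.037,"tz":-0.01},{"tx":-0.042,"ty":-0.037,"tz":-0.01},{"tx":-0.042,"ty":-0.037,"tz":-0.01},{"tx":-0.042,"ty":-0.037},{"tx":-0.042,"ty":-0.037},{"tx":-0.042,"ty":-0.037},{"tx":-0.042,"ty":-0.037},{"tx":-0.042,"ty":-0.037}]'
python3 -m handwheel '[{"tx":-0.042,"ty":-0.037},{"tx":-0.042,"ty":-0.037},{"tx":-0.042,"ty":-0.037},{"tx":-0.042,"ty":-0.037},{"az":7},{"az":7},{},{},{},{}]'
python3 - <<'E'
from h import *
import cv2
o=telemetry.get_obs();c=optics.camera("wrist");np.savez("w1.npz",K=c["K"],T=wristT(c,o))
cv2.imwrite("pics/w1.png",c["color"][:,:,::-1]);print(o["ee_pos"],o["tcp_rot"],o["q"])
E
```

```text
[0.12042322 0.53656468 0.23097721] [-1.79967985e+02  7.46088011e-04  1.67352910e+02] [ 7.73508881e+01  4.99348892e+00  1.00595895e+01  9.50981155e+01
 -7.47217376e-04  8.99979790e+01]$[0]: bad value
$[0]: bad value
```

View pics/w1.png

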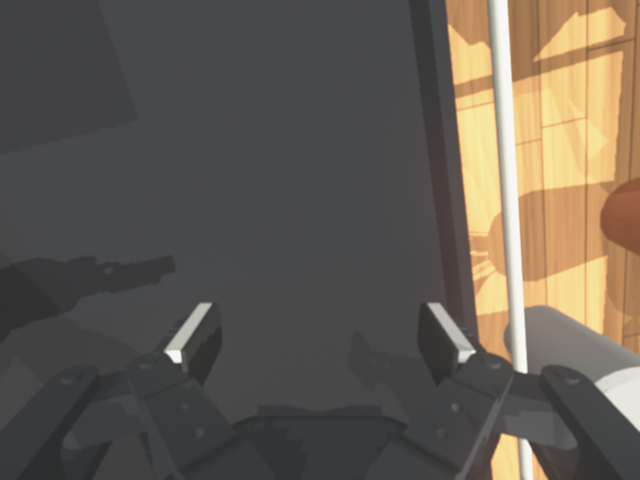

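The move was refused, probably because every key is required, so this picture only shows the bare table from the start pose. I'll give full rows.

```bash
python3 -m handwheel '[{"tx":-0.042,"ty":-0.037,"tz":-0.01,"ax":0,"ay":0,"az":0,"jaw":1},{"tx":-0.042,"ty":-0.037,"tz":-0.01,"ax":0,"ay":0,"az":0,"jaw":1},{"tx":-0.042,"ty":-0.037,"tz":-0.01,"ax":0,"ay":0,"az":0,"jaw":1},{"tx":-0.042,"ty":-0.037,"tz":-0.01,"ax":0,"ay":0,"az":0,"jaw":1},{"tx":-0.042,"ty":-0.037,"tz":-0.01,"ax":0,"ay":0,"az":0,"jaw":1},{"tx":-0.042,"ty":-0.037,"tz":0,"ax":0,"ay":0,"az":0,"jaw":1},{"tx":-0.042,"ty":-0.037,"tz":0,"ax":0,"ay":0,"az":0,"jaw":1},{"tx":-0.042,"ty":-0.037,"tz":0,"ax":0,"ay":0,"az":0,"jaw":1},{"tx":-0.042,"ty":-0.037,"tz":0,"ax":0,"ay":0,"az":0,"jaw":1},{"tx":-0.042,"ty":-0.037,"tz":0,"ax":0,"ay":0,"az":0,"jaw":1}]'
```

```text
time: 1.55
ee_pos: [0.45, 0.0819, 0.2814]
tcp_rot: [180.0, 0.0, 167.3]
wrist_force: [0.1, 1.2, -0.4]
opening: 0.0853
grasp_force: 0.0
```

```bash
python3 -m handwheel '[{"tx":-0.041,"ty":-0.036,"tz":0,"ax":0,"ay":0,"az":0,"jaw":1},{"tx":-0.041,"ty":-0.036,"tz":0,"ax":0,"ay":0,"az":0,"jaw":1},{"tx":-0.041,"ty":-0.036,"tz":0,"ax":0,"ay":0,"az":0,"jaw":1},{"tx":-0.041,"ty":-0.036,"tz":0,"ax":0,"ay":0,"az":0,"jaw":1},{"tx":0,"ty":0,"tz":0,"ax":0,"ay":0,"az":7,"jaw":1},{"tx":0,"ty":0,"tz":0,"ax":0,"ay":0,"az":7,"jaw":1},{"tx":0,"ty":0,"tz":0,"ax":0,"ay":0,"az":0,"jaw":1},{"tx":0,"ty":0,"tz":0,"ax":0,"ay":0,"az":0,"jaw":1},{"tx":0,"ty":0,"tz":0,"ax":0,"ay":0,"az":0,"jaw":1},{"tx":0,"ty":0,"tz":0,"ax":0,"ay":0,"az":0,"jaw":1}]'
python3 - <<'E'
from h import *
import cv2
o=telemetry.get_obs();c=optics.camera("wrist");np.savez("w1.npz",K=c["K"],T=wristT(c,o))
cv2.imwrite("pics/w2.png",c["color"][:,:,::-1]);print(o["ee_pos"],o["tcp_rot"],o["q"])
E
```

```text
time: 2.8
ee_pos: [0.5777, -0.0926, 0.2814]
tcp_rot: [180.0, 0.0, 153.4]
wrist_force: [-0.3, 0.9, 0.1]
opening: 0.0854
grasp_force: 0.0
[ 0.57766937 -0.09263119  0.28139443] [1.79996725e+02 9.59192353e-03 1.53403597e+02] [-9.11013060e+00  1.15135881e+01  2.30410907e+01  1.01517370e+02
  2.41460536e-04  1.74862722e+01]
```

View pics/w2.png

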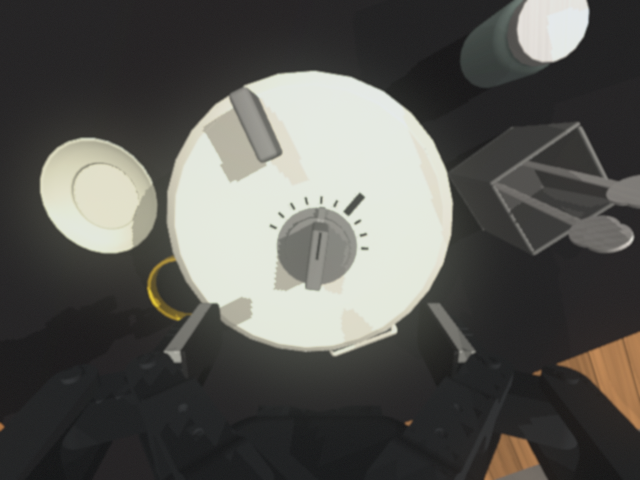

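```bash
python3 - <<'E'
from h import *
d=np.load("w1.npz")
for n,uv,z in [("finF",(239,93),.2),("finB",(267,158),.2),("ptr",(319.5,222),.198),("tail",(314,289),.198),("mark",(355,203),.163),("disc",(317,244),.168)]:
    print(n,ray(d["K"],d["T"],uv,z).round(4))
E
```

```text
finF [ 0.4634 -0.0897  0.2   ]
finB [ 0.5047 -0.0932  0.2   ]
ptr [ 0.5581 -0.082   0.198 ]
tail [ 0.6012 -0.1081  0.198 ]
mark [ 0.5642 -0.0539  0.163 ]
disc [ 0.5794 -0.0949  0.168 ]
```

The wrist view shows the bar top from (319,222), the pointer end, to (314,289). The broad mark is at (355,203) and the fin runs (239,93)-(267,158). The dial needs about 38° clockwise. I'll descend and grip it now.

```bash
python3 -m handwheel '[{"tx":-0.003,"ty":-0.001,"tz":0.027,"ax":0,"ay":0,"az":4,"jaw":1},{"tx":0,"ty":0,"tz":0.027,"ax":0,"ay":0,"az":0,"jaw":1},{"tx":0,"ty":0,"tz":0.027,"ax":0,"ay":0,"az":0,"jaw":1},{"tx":0,"ty":0,"tz":0.026,"ax":0,"ay":0,"az":0,"jaw":1},{"tx":0,"ty":0,"tz":0,"ax":0,"ay":0,"az":0,"jaw":-1},{"tx":0,"ty":0,"tz":0,"ax":0,"ay":0,"az":0,"jaw":-1},{"tx":0,"ty":0,"tz":0,"ax":0,"ay":0,"az":0,"jaw":-1},{"tx":0,"ty":0,"tz":0,"ax":0,"ay":0,"az":0,"jaw":-1},{"tx":0,"ty":0,"tz":0,"ax":0,"ay":0,"az":0,"jaw":-1},{"tx":0,"ty":0,"tz":0,"ax":0,"ay":0,"az":0,"jaw":-1}]' 30
```

```text
time: 4.1
ee_pos: [0.58, -0.0959, 0.1754]
tcp_rot: [-179.9, 0.1, 149.3]
wrist_force: [-1.0, -5.1, 3.8]
opening: 0.0114
grasp_force: 32.5
```

```bash
python3 -m handwheel '[{"tx":0,"ty":0,"tz":0,"ax":0,"ay":0,"az":7.6,"jaw":-1},{"tx":0,"ty":0,"tz":0,"ax":0,"ay":0,"az":7.6,"jaw":-1},{"tx":0,"ty":0,"tz":0,"ax":0,"ay":0,"az":7.6,"jaw":-1},{"tx":0,"ty":0,"tz":0,"ax":0,"ay":0,"az":7.6,"jaw":-1},{"tx":0,"ty":0,"tz":0,"ax":0,"ay":0,"az":7.6,"jaw":-1},{"tx":0,"ty":0,"tz":0,"ax":0,"ay":0,"az":0,"jaw":-1},{"tx":0,"ty":0,"tz":0,"ax":0,"ay":0,"az":0,"jaw":-1},{"tx":0,"ty":0,"tz":0,"ax":0,"ay":0,"az":0,"jaw":-1},{"tx":0,"ty":0,"tz":0,"ax":0,"ay":0,"az":0,"jaw":-1},{"tx":0,"ty":0,"tz":0,"ax":0,"ay":0,"az":0,"jaw":-1}]'
python3 -m handwheel '[{"tx":0,"ty":0,"tz":0,"ax":0,"ay":0,"az":0,"jaw":1},{"tx":0,"ty":0,"tz":0,"ax":0,"ay":0,"az":0,"jaw":1},{"tx":0,"ty":0,"tz":0,"ax":0,"ay":0,"az":0,"jaw":1},{"tx":0,"ty":0,"tz":0,"ax":0,"ay":0,"az":0,"jaw":1},{"tx":0,"ty":0,"tz":-0.027,"ax":0,"ay":0,"az":0,"jaw":1},{"tx":0,"ty":0,"tz":-0.027,"ax":0,"ay":0,"az":0,"jaw":1},{"tx":0,"ty":0,"tz":-0.027,"ax":0,"ay":0,"az":0,"jaw":1},{"tx":0,"ty":0,"tz":-0.027,"ax":0,"ay":0,"az":0,"jaw":1},{"tx":0,"ty":0,"tz":0,"ax":0,"ay":0,"az":0,"jaw":1},{"tx":0,"ty":0,"tz":0,"ax":0,"ay":0,"az":0,"jaw":1}]'
python3 - <<'E'
from h import *
import cv2
o=telemetry.get_obs();c=optics.camera("wrist");np.savez("w2.npz",K=c["K"],T=wristT(c,o))
cv2.imwrite("pics/w3.png",c["color"][:,:,::-1]);print(o["ee_pos"],o["tcp_rot"])
E
```

```text
time: 5.35
ee_pos: [0.5815, -0.0946, 0.1754]
tcp_rot: [179.8, 0.1, 111.4]
wrist_force: [6.6, 1.9, 1.2]
opening: 0.0118
grasp_force: 32.1
time: 6.6
ee_pos: [0.5799, -0.095, 0.2814]
tcp_rot: [-180.0, -0.0, 111.3]
wrist_force: [0.5, -0.0, -0.4]
opening: 0.0852
grasp_force: 0.0
[ 0.57990209 -0.09504113  0.28144611] [-1.79958360e+02 -2.23713860e-02  1.11346254e+02]
```

View pics/w3.png

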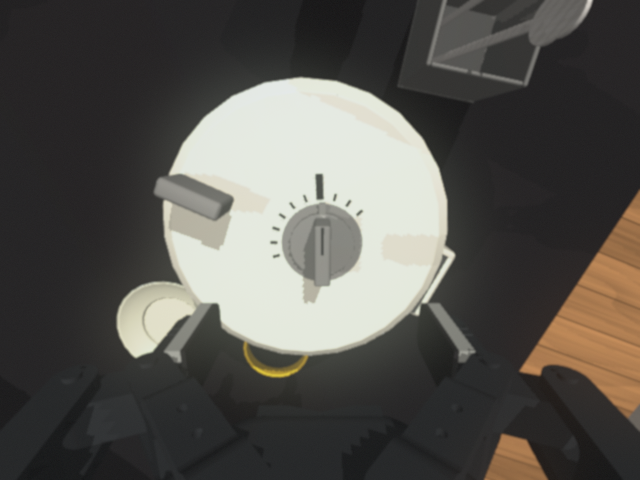

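The nose at (320,208) lines up with the broad bar at (320,186), so the dial is on its mark. Next, the fin position from this view.

```bash
python3 - <<'E'
from h import *
d=np.load("w2.npz")
for n,uv,z in [("finF",(166,182),.2),("finB",(225,206),.2),("mark",(319.5,187),.163),("nose",(320.5,208),.167),("dtop1",(322,220),.198),("dtop2",(322,285),.198)]:
    print(n,ray(d["K"],d["T"],uv,z).round(4))
E
```

```text
finF [ 0.4679 -0.0851  0.2   ]
finB [ 0.5087 -0.0863  0.2   ]
mark [ 0.5649 -0.0555  0.163 ]
nose [ 0.5714 -0.0698  0.167 ]
dtop1 [ 0.5732 -0.0719  0.198 ]
dtop2 [ 0.5909 -0.1169  0.198 ]
```

```bash
python3 -m handwheel '[{"tx":0.021,"ty":-0.044,"tz":0,"ax":0,"ay":0,"az":0,"jaw":1},{"tx":0.021,"ty":-0.045,"tz":0,"ax":0,"ay":0,"az":0,"jaw":1},{"tx":0,"ty":0,"tz":0,"ax":0,"ay":0,"az":-9.2,"jaw":1},{"tx":0,"ty":0,"tz":0,"ax":0,"ay":0,"az":-9.2,"jaw":1},{"tx":0,"ty":0,"tz":0,"ax":0,"ay":0,"az":-9.2,"jaw":1},{"tx":0,"ty":0,"tz":0,"ax":0,"ay":0,"az":-9.2,"jaw":1},{"tx":0,"ty":0,"tz":0,"ax":0,"ay":0,"az":-9.2,"jaw":1},{"tx":0,"ty":0,"tz":0,"ax":0,"ay":0,"az":-9.2,"jaw":1},{"tx":0,"ty":0,"tz":0,"ax":0,"ay":0,"az":-9.2,"jaw":1},{"tx":0,"ty":0,"tz":0,"ax":0,"ay":0,"az":0,"jaw":1}]'
python3 -m handwheel '[{"tx":0,"ty":0,"tz":0.028,"ax":0,"ay":0,"az":0,"jaw":1},{"tx":0,"ty":0,"tz":0.028,"ax":0,"ay":0,"az":0,"jaw":1},{"tx":0,"ty":0,"tz":0.028,"ax":0,"ay":0,"az":0,"jaw":1},{"tx":0,"ty":0,"tz":0.027,"ax":0,"ay":0,"az":0,"jaw":1},{"tx":0,"ty":0,"tz":0,"ax":0,"ay":0,"az":0,"jaw":1},{"tx":0,"ty":0,"tz":0,"ax":0,"ay":0,"az":0,"jaw":-1},{"tx":0,"ty":0,"tz":0,"ax":0,"ay":0,"az":0,"jaw":-1},{"tx":0,"ty":0,"tz":0,"ax":0,"ay":0,"az":0,"jaw":-1},{"tx":0,"ty":0,"tz":0,"ax":0,"ay":0,"az":0,"jaw":-1},{"tx":0,"ty":0,"tz":0,"ax":0,"ay":0,"az":0,"jaw":-1}]' 80
```

```text
time: 7.9
ee_pos: [0.4815, -0.0882, 0.2813]
tcp_rot: [180.0, -0.1, 175.7]
wrist_force: [0.3, -0.7, 0.2]
opening: 0.0851
grasp_force: 0.0
time: 9.15
ee_pos: [0.4818, -0.092, 0.1723]
tcp_rot: [-179.5, 0.1, 175.6]
wrist_force: [-2.4, -23.4, 3.7]
opening: 0.013
grasp_force: 78.4
```

```bash
python3 -m handwheel '[{"tx":0,"ty":-0.004,"tz":0,"ax":0,"ay":0,"az":0,"jaw":-1},{"tx":0,"ty":0,"tz":0,"ax":0,"ay":0,"az":0,"jaw":-1},{"tx":-0.0004,"ty":0,"tz":-0.003,"ax":0,"ay":0.8,"az":0,"jaw":-1},{"tx":-0.0004,"ty":0,"tz":-0.003,"ax":0,"ay":0.8,"az":0,"jaw":-1},{"tx":-0.0004,"ty":0,"tz":-0.003,"ax":0,"ay":0.8,"az":0,"jaw":-1},{"tx":-0.0004,"ty":0,"tz":-0.003,"ax":0,"ay":0.8,"az":0,"jaw":-1},{"tx":-0.0004,"ty":0,"tz":-0.003,"ax":0,"ay":0.8,"az":0,"jaw":-1},{"tx":-0.0004,"ty":0,"tz":-0.003,"ax":0,"ay":0.8,"az":0,"jaw":-1},{"tx":0,"ty":0,"tz":0,"ax":0,"ay":0,"az":0,"jaw":-1},{"tx":0,"ty":0,"tz":0,"ax":0,"ay":0,"az":0,"jaw":-1}]'
```

```text
time: 10.4
ee_pos: [0.4852, -0.0925, 0.1901]
tcp_rot: [-180.0, -4.7, 175.8]
wrist_force: [7.3, 0.8, -9.6]
opening: 0.0121
grasp_force: 80.9
```

```bash
python3 -m handwheel '[{"tx":-0.0006,"ty":0,"tz":-0.003,"ax":0,"ay":0.8,"az":0,"jaw":-1},{"tx":-0.0006,"ty":0,"tz":-0.003,"ax":0,"ay":0.8,"az":0,"jaw":-1},{"tx":-0.0006,"ty":0,"tz":-0.003,"ax":0,"ay":0.8,"az":0,"jaw":-1},{"tx":-0.0006,"ty":0,"tz":-0.003,"ax":0,"ay":0.8,"az":0,"jaw":-1},{"tx":-0.0006,"ty":0,"tz":-0.003,"ax":0,"ay":0.8,"az":0,"jaw":-1},{"tx":-0.0006,"ty":0,"tz":-0.003,"ax":0,"ay":0.8,"az":0,"jaw":-1},{"tx":0,"ty":0,"tz":0,"ax":0,"ay":0,"az":0,"jaw":-1},{"tx":0,"ty":0,"tz":0,"ax":0,"ay":0,"az":0,"jaw":-1},{"tx":0,"ty":0,"tz":0,"ax":0,"ay":0,"az":0,"jaw":-1},{"tx":0,"ty":0,"tz":0,"ax":0,"ay":0,"az":0,"jaw":-1}]'
python3 - <<'E'
from h import *
import cv2
c=[cv2.resize(optics.camera(n)["color"][b:b+150,a:a+200,::-1],None,fx=2,fy=2,interpolation=3) for n,a,b in(("scene",140,150),("side",220,130))]
cv2.imwrite("pics/end.png",np.hstack(c))
E
```

```text
time: 11.65
ee_pos: [0.4901, -0.0928, 0.2067]
tcp_rot: [180.0, -9.6, 175.8]
wrist_force: [2.5, 4.3, -7.8]
opening: 0.0124
grasp_force: 81.0
```

View pics/end.png

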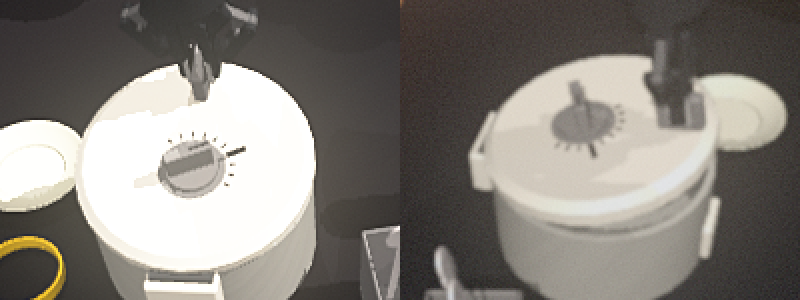

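The lid is visibly open at the front (gap near (690,200)), the fingers are on the fin, and the dial still points at the broad bar near (235,152). The rise matches about 0.17 rad, so I'm handing in.

```bash
python3 -c "
from workcell import workorder
print(workorder.job_done())"
```

```text
the job is handed in; nothing more can be done
None
```

I turned the dial to the long bar, pulled the lid clear of its gasket and handed the job in at about 12 s with the lid held about 0.17 rad (40 mm) open; no verdict was returned.

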